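# Dock a sprayer battery under its leaf spring

### The arm

A 6-joint arm with a two-finger parallel gripper is mounted at the origin on the work surface. World frame = base frame: x ahead of the robot, y to its left, z up, the work surface at z = 0. Lengths are in m, angles in rad, forces in N, time in s.
With the tool pointing down it reaches from about 0.35 to 0.775 m from the base axis. Payload 5.5 kg.
Tool frame: the origin (TCP) lies between the finger pads; the fingertips stand 11 mm ahead of it and the grasp point (between the pads) lies 8 mm behind it (tips_ahead is the distance from the TCP to the fingertips, in m); z points along the fingers, y is the line along which they close (so a half turn about z gives the same grasp; the last joint's range is limited). The gripper opens to 85 mm and grips with 20 to 120 N. Pads are 22 mm wide; open, the fingers measure 114 mm over their backs; the gripper's body (76 mm by 85 mm) begins 54 mm behind the grasp point. The pads swing forward as they close: fully open they stand 13 mm farther back than shut.
Start: joints at [-1.311, 0.313, 0.046, 1.304, 0, 1.431], TCP at [0.224, -0.53, 0.242] pointing down, gripper open.
Joint ranges: [-2.76, 2.76], [-0.86, 1.69], [-1.03, 1.26], [-2.2, 2.34], [-1.47, 1.5], [-3.14, 3.14]. Speed limits (rad/s): [2.57, 2.57, 3.14, 3.14, 3.14, 3.14].

### API

Orientations are given as a unit quaternion [w, x, y, z].
In Python, from workcell import * gives the robot as it stands. The module is installed in compiled form; this text tells all that it offers.
- The arm moves only by the tool jog_arm, never from a script. Its argument "moves" is a list of rows, each an object with "fingers": the closure, from 0 (fully open) to 1 (shut); "slide": the shift along the tool's x, y, z in mm, a list of three; "angular": the turn, a rotation vector about the tool's x, y, z in degrees, a list of three. A call has 1 to 10 rows; each row is the pose to reach, as a shift and turn from the pose commanded when the call began, along the tool's axes at that moment; what a row does not reach only later rows make up. A row lasts 1/12 s, in which the tool goes at most 41.7 mm and 7.16 degrees, less where a joint would pass 70% of its speed; a pose out of reach is approached as far as the arm can. A call with a gripper value outside its range is refused whole. The fingers move at their own pace and stop on an object; "squeeze" is the grip in N (left out, the last holds). Time passes only in rows, so rows that repeat a pose let the fingers close. It gives the time, the measured TCP pose, the force, the opening and the grip force at its end, in the units of the state.
- get_state(): the state, without advancing time (a new reading comes with each control period).
- read_camera(name): name is "side" or "top" or "wrist"; returns a dict with "color" (480x640x3 uint8, red, green, blue), "fovy" (degrees; the focal length in pixels is half the picture's height over the tangent of half this angle, whatever the lens; pixels are square), "cx", "cy" (the principal point, pixels), "world_from_camera" (4x4, takes a point from camera to world coordinates); the wrist camera has in their place "tool_from_camera" (4x4, takes a point from camera to tool coordinates, whose origin is the TCP and whose axes are the flange's). Camera axes: x right, y down, z forward; pixel columns grow to the right and rows downward; lengths in m; the calibration is good to about 2 mm. A picture is of the moment at which its call begins: read the wrist's pose just before it. There is no depth.
- hand_in(): hands the job in; it is judged then, once.
Trained networks look in a picture, given as the dict that the camera call returned (one of the last four; its "shot" number tells which), for a name from the list of things; names that differ only in an ending like _2 or _b are one class to them, and where a whole thing is asked for, a point or a joint stands for the part that bears it (a point fixed in the world has none). Each returns a list of dicts, best first, with "p" (0 to 1); they miss things now and then, are a little off and sometimes report something else, mostly with a low value. They report only what shows in the picture. A call takes as long as a camera call. They do not tell look-alikes from the thing itself.
- look_for(target, picture): "point" ([column, row] in pixels, amid what is visible of it).
- tip_of(target, picture): "point" ([column, row] in pixels: a listed point, or the origin of a listed thing).
The state is a dict: "clock": time; "joint_pos": joint angles; "qvel": joint speeds; "tau": joint torques, N m; "tcp_pos": TCP position; "orientation": TCP orientation; "wrist_force": force on the tool from outside, world axes, zero at the start; "ft_torque": the same for the moment, N m; "finger_gap": finger opening in m; "grip_force": force on a finger pad.
Only numpy, scipy, OpenCV 4.12 (cv2) and the standard library are available. Lean on these libraries where they do the work, as an engineer would, in place of code of your own. Each camera call takes 0.05 s, during which the arm holds its last target. There are 200 camera calls.

### The job

A sprayer battery pack is lying loose in the mouth of the charging dock on the shop counter. With the fingertips, press the pack down hard against the sprung plate beneath it and, keeping it pressed down, slide it along the dock under the leaf spring until it is fully home against the end of the dock, then let go so that the leaf spring alone keeps it down. Do not pick the pack up, and leave the other things on the counter where they are.

Things in the scene. Friction and masses are not known exactly. Their poses are not given: they have to be found in the camera images.
- dock: Grey charging dock, 220 x 100 mm, fixed to the counter. Origin on the counter surface, z up; x is the direction in which the pack slides home. Its channel runs along x from the open end at dock x = -120 mm, between side guides (inner faces 73 mm apart, tops 28 mm above the counter), over a floor 14 mm above the counter.
- end_stop (a point): Middle of the end stop, dock x = +56 mm, 32 mm above the counter: the face of the housing (44 mm long, 100 mm wide, 56 mm tall, with a clamp bar to 64 mm) that closes the channel. The front face of a pack that is fully home touches it; its origin is then at dock x = 0 and its top 50 mm above the counter.
- pack: Black battery pack, 112 x 70 x 36 mm, 0.36 to 0.59 kg, slick plastic, lying loose in the dock's channel. Origin at the centre of its underside, z up; x is its long axis, towards the end stop. At the start its origin is at dock x = -66 to -50 mm, 21 mm above the counter, on the sprung plate. Its front 44 mm go under the leaf spring.
- pack_ridge (a point): Point on the pack's top, 36 mm above its underside, at the middle of the foot of the rear face of the thumb ridge. The ridge, 6 mm high, 52 mm wide, 8 mm long, crosses the top from pack x = -2 to +6 mm and can be pushed against. Behind it (pack x = -56 to -2 mm) the top is flat and free for pressing.
- leaf_lip (a point): Middle of the turned-up free end (a curl 3 mm thick) of the steel leaf spring, 40 mm wide, that reaches from the housing back over the channel; at dock x = +12 mm, 54.5 mm above the counter. The leaf dips to 47.5 mm (underside) at dock x = +26 mm. A pack not pressed down (top at 57 mm) butts against the lip; one within 2 mm of the floor slides under and lifts it.
- ejector (a joint): Travel of the sprung plate (140 x 40 mm) in the channel floor that carries the pack: 0 raised (its top 21 mm above the counter), 0.007 m fully down (level with the floor at 14 mm). It pushes up with 7.5 N raised, 10.7 N down; with the pack's weight 1 to 7 N remain to be pressed. Sliding home takes some 5 to 15 N along the dock.
- leaf (a joint): Angle by which the leaf spring is lifted about its root: 0 at rest, about 0.08 rad with the pack under it, at most 0.25. It then bears on the pack with about 10 N.
- spare: Bystander: a second battery pack of the same kind, lying on the counter. Origin at its underside.
- bottle: Bystander: white bottle, 68 mm in diameter, 190 mm tall, standing. Origin at its underside.
- calculator: Bystander: black desk calculator, 150 x 105 x 20 mm, lying flat. Origin at its underside.
- stamp_pad: Bystander: flat dark tin of a stamp pad, 75 x 120 x 22 mm. Origin at its underside.
Not all that is in view belongs to the job. What is shaped like the pack but orange or turquoise is not meant.

How it is judged:
On the way:
1. the pack is pressed down by the fingers, the sprung plate at least 3 mm down, before the pack is under the leaf spring's lip (value of joint ejector above 0.003 m and x of pack in the frame of dock below -0.04 m and contact force between the fingers and pack above 1 N), for 0.1 s.
At the end, for the whole second after the job is handed in: The pack lies flat (within 0.05 rad) in the channel within 4 mm of the end stop, not more than 2.5 mm above the floor, at rest, under the lifted leaf spring (over 0.05 rad), which holds the sprung plate down (over 5 mm) with nobody pressing (x of pack in the frame of dock above -0.004 m and z of pack in the frame of dock below 0.0165 m and angle between the x axis of pack and the x axis of dock, either way round below 0.05 rad and angle between pack's own z axis and vertical below 0.05 rad and value of joint ejector above 0.005 m and value of joint leaf above 0.05 rad and linear speed of pack below 0.01 m/s); the robot touches nothing.
It fails at once if the pack is lifted out of the channel or tipped (z of pack in the frame of dock above 0.033 m or angle between pack's own z axis and vertical above 0.2 rad).
It fails at once if another thing on the counter is moved by more than 20 mm (distance of any of spare, bottle, calculator, stamp_pad from where it was at the start of the episode above 0.02 m).
It also fails if it takes over 38 s, if anything falls off the work surface, if the arm or the gripper's body presses on something with over 40 N, if the wrist force passes 120 N, or if a joint passes its speed limit or range.

## Working session

There is one attempt and no reset: what is moved stays moved. The work goes in short steps, Python scripts to look and compute and a tool call to move; the robot and the scene stay as the last step left them, time stands still between calls to the robot, and variables do not carry over. Pictures are saved under pics/ and viewed, at most 10 in all, crops included, and the job is handed in when it is done.

Besides the shell and the picture viewer there is one more tool, called after "Request:" as name([rows], argument=value, ...), one row to a line, values as JSON. jog_arm: Moves the arm, as the interface text tells. Its arguments: {"type":"object","properties":{"moves":{"type":"array","items":{"type":"object","properties":{"fingers":{"type":"number"},"slide":{"type":"array","items":{"type":"number"}},"angular":{"type":"array","items":{"type":"number"}}}}},"squeeze":{"type":"number"}},"required":["moves"]}

```bash
mkdir -p pics; cat >h.py <<'E'
from workcell import *
import numpy as np,cv2
from scipy.spatial.transform import Rotation as R
def save(p,n): cv2.imwrite('pics/'+n,p['color'][:,:,::-1])
def ray(p,uv,st=None):
    f=240/np.tan(np.radians(p['fovy'])/2)
    d=np.array([(uv[0]-p['cx'])/f,(uv[1]-p['cy'])/f,1])
    if 'world_from_camera' in p: T=p['world_from_camera']
    else:
        W=np.eye(4);q=st['orientation'];W[:3,:3]=R.from_quat([q[1],q[2],q[3],q[0]]).as_matrix();W[:3,3]=st['tcp_pos'];T=W@p['tool_from_camera']
    return T[:3,3],T[:3,:3]@d
def atz(p,uv,z,st=None):
    o,d=ray(p,uv,st); return o+d*(z-o[2])/d[2]
E
python3 - <<'E'
from h import *
s=get_state();print(s)
for c in ['top','side']:
    p=read_camera(c);save(p,c+'1.png')
    for t,z in [('pack_ridge',.057),('pack',.021),('end_stop',.032),('leaf_lip',.0545),('dock',0)]:
        for r in tip_of(t,p)[:3]: print(c,t,np.round(r['point']),round(r['p'],2),np.round(atz(p,r['point'],z),4))
E
```

```text
{'clock': 0.0, 'joint_pos': array([-1.31062152e+00,  3.14001650e-01,  4.49589988e-02,  1.30356865e+00,
        3.52910189e-05,  1.43121662e+00]), 'qvel': array([-9.08091657e-04,  8.85449668e-04,  1.48750254e-05,  1.60701559e-03,
       -1.51277805e-03,  1.05598969e-03]), 'tau': array([ 4.10254434e-04, -4.80616307e+01,  2.98538822e+01,  1.91680470e-02,
       -2.56310642e-05,  8.41636894e-07]), 'tcp_pos': array([ 0.22367066, -0.52918598,  0.24139995]), 'orientation': array([-9.06902006e-04,  9.80090555e-01,  1.98548936e-01, -3.70727107e-05]), 'wrist_force': array([0.5577478 , 1.15285857, 0.33472081]), 'ft_torque': array([ 0.02437083, -0.01349158,  0.00715185]), 'grip_force': 0.0, 'finger_gap': 0.08550867944138897}
top pack_ridge [417. 338.] 0.98 [ 0.3506 -0.1559  0.057 ]
top pack_ridge [423. 239.] 0.77 [ 0.5309 -0.1735  0.057 ]
top pack_ridge [407. 149.] 0.77 [ 0.7035 -0.151   0.057 ]
top pack [321. 260.] 0.77 [0.4987 0.0156 0.021 ]
top pack [407. 157.] 0.68 [ 0.6984 -0.1548  0.021 ]
top pack [417. 342.] 0.66 [ 0.3421 -0.1622  0.021 ]
top end_stop [294. 202.] 0.95 [0.6091 0.0641 0.032 ]
top leaf_lip [300. 222.] 0.68 [0.5659 0.0516 0.0545]
top dock [304. 236.] 0.73 [0.548  0.0479 0.    ]
side pack_ridge [341. 187.] 0.96 [ 0.5165 -0.1519  0.057 ]
side pack_ridge [255. 174.] 0.77 [ 0.6985 -0.1304  0.057 ]
side pack_ridge [322. 250.] 0.59 [0.503  0.0189 0.057 ]
side pack [320. 260.] 0.73 [0.5075 0.0169 0.021 ]
side pack [261. 266.] 0.66 [0.6095 0.0653 0.021 ]
side pack [421. 222.] 0.58 [ 0.3405 -0.1411  0.021 ]
side end_stop [263. 267.] 0.72 [0.6023 0.0742 0.032 ]
side leaf_lip [285. 258.] 0.68 [0.5633 0.0559 0.0545]
side leaf_lip [405. 161.] 0.54 [ 0.4087 -0.2744  0.0545]
side dock [292. 265.] 0.88 [0.5602 0.03   0.    ]
```

View pics/top1.png

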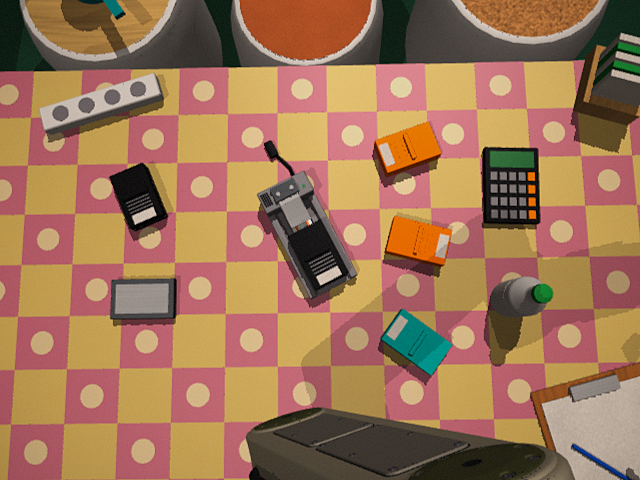

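View pics/side1.png

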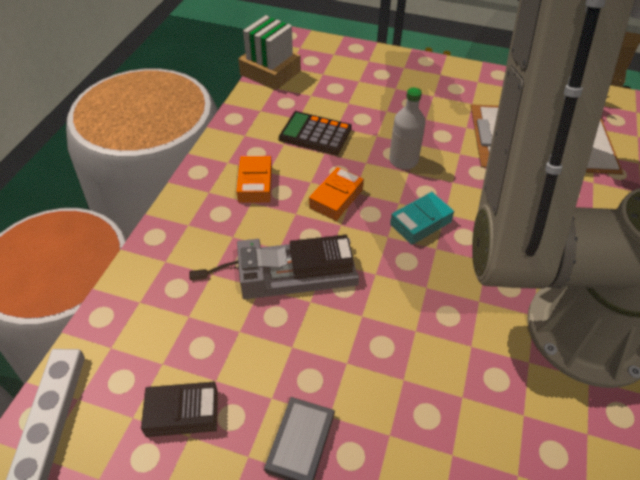

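The dock, at top pixel about (305,240), holds the black pack at (317,255). The other candidates are a black spare on the counter at (138,197), orange packs at (408,148) and (418,241), and a turquoise one at (416,342). The black pack lying in the dock's channel fits the description. I'll confirm it in one crop.

```bash
python3 - <<'E'
from h import *
p=read_camera('top');c=p['color'][160:310,230:390];cv2.imwrite('pics/crop.png',cv2.resize(c[:,:,::-1],None,fx=3.9,fy=3.9,interpolation=cv2.INTER_CUBIC))
w=read_camera('wrist');print(np.round(w['tool_from_camera'],3),w['fovy'])
for t in['spare','bottle']:
  for r in tip_of(t,p)[:2]: print(t,r['point'],r['p'],atz(p,r['point'],0))
E
```

```text
[[-0.    -0.957 -0.289  0.075]
 [ 1.    -0.    -0.     0.001]
 [ 0.    -0.289  0.957 -0.131]
 [ 0.     0.     0.     1.   ]] 68.60085052697659
spare [138.3, 197.5] 0.66 [0.63105577 0.37512083 0.        ]
spare [293.8, 201.6] 0.36 [0.61769247 0.06721184 0.        ]
bottle [508.5, 300.1] 0.66 [ 0.41883362 -0.34165666  0.        ]
```

View pics/crop.png

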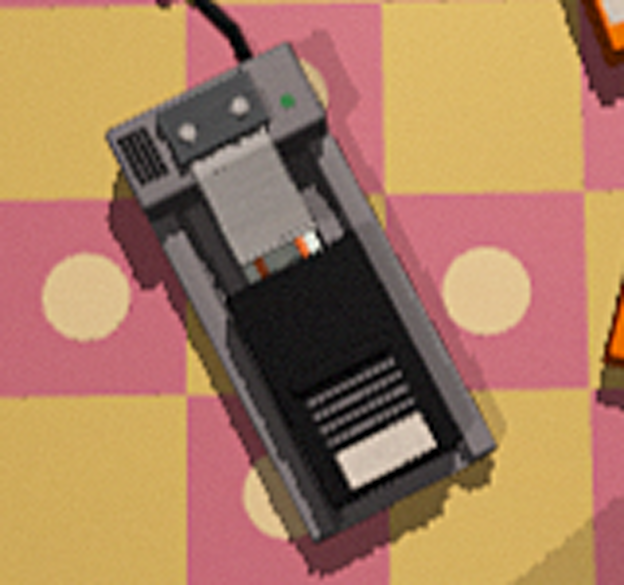

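The crop confirms it: the black pack sits between the guides with the leaf at upper-left of it. I'll rise and cross over, closing the fingers on the way.

Request:
jog_arm([
  {"slide":[0,0,-40],"fingers":1},
  {"slide":[20,-20,-60],"fingers":1},
  {"slide":[50,-46,-60],"fingers":1},
  {"slide":[80,-74,-60],"fingers":1},
  {"slide":[110,-102,-60],"fingers":1},
  {"slide":[140,-130,-60],"fingers":1},
  {"slide":[170,-158,-60],"fingers":1},
  {"slide":[200,-186,-60],"fingers":1},
  {"slide":[230,-214,-60],"fingers":1},
  {"slide":[260,-242,-60],"fingers":1},
], squeeze=40)

```text
schema error: expected keys fingers, slide, angular
```

Request:
jog_arm([
  {"slide":[28,-26,0],"fingers":1},
  {"slide":[56,-53,0],"fingers":1},
  {"slide":[84,-80,0],"fingers":1},
  {"slide":[112,-107,10],"fingers":1},
  {"slide":[140,-133,35],"fingers":1},
  {"slide":[163,-153,60],"fingers":1},
  {"slide":[163,-153,80],"fingers":1},
  {"slide":[163,-153,80],"fingers":1},
  {"slide":[163,-153,80],"fingers":1},
  {"slide":[163,-153,80],"fingers":1},
])

```text
schema error: expected keys fingers, slide, angular
```

```bash
python3 - <<'E'
from h import *
s=get_state();w=read_camera('wrist');save(w,'w1.png');print(s['clock'],s['tcp_pos'],s['orientation'],s['finger_gap'])
for t,z in [('pack_ridge',.057),('pack',.021),('end_stop',.032),('leaf_lip',.0545),('dock',0)]:
    for r in tip_of(t,w)[:2]: print(t,np.round(r['point']),round(r['p'],2),np.round(atz(w,r['point'],z,s),4))
E
```

```text
0.8 [ 0.22380822 -0.52971956  0.2423771 ] [1.04759813e-04 9.80086294e-01 1.98572015e-01 3.92737467e-06] 0.08521161454976056
```

View pics/w1.png

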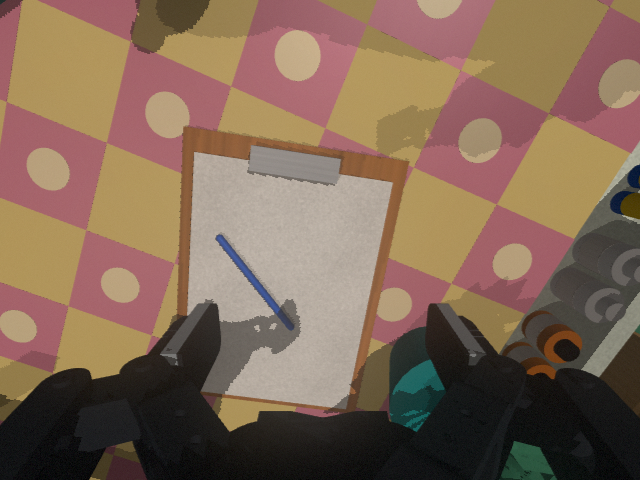

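Both moves were refused because each row needs all three keys. The arm hasn't moved: the wrist picture still shows the clipboard, with the open fingers at (190,340) and (455,340). I'll resend with full rows.

Request:
jog_arm([
  {"slide":[0,0,-40],"angular":[0,0,0],"fingers":1},
  {"slide":[20,-20,-60],"angular":[0,0,0],"fingers":1},
  {"slide":[50,-46,-60],"angular":[0,0,0],"fingers":1},
  {"slide":[80,-74,-60],"angular":[0,0,0],"fingers":1},
  {"slide":[110,-102,-60],"angular":[0,0,0],"fingers":1},
  {"slide":[140,-130,-60],"angular":[0,0,0],"fingers":1},
  {"slide":[170,-158,-60],"angular":[0,0,0],"fingers":1},
  {"slide":[200,-186,-60],"angular":[0,0,0],"fingers":1},
  {"slide":[230,-214,-60],"angular":[0,0,0],"fingers":1},
  {"slide":[260,-242,-60],"angular":[0,0,0],"fingers":1},
], squeeze=40)

```text
clock: 1.93
tcp_pos: [0.3694, -0.2038, 0.3026]
orientation: [0.0, 0.98, 0.198, 0.0]
wrist_force: [0.4, -0.5, 1.4]
finger_gap: -0.0
grip_force: 0.0
```

Request:
jog_arm([
  {"slide":[28,-26,0],"angular":[0,0,0],"fingers":1},
  {"slide":[56,-53,0],"angular":[0,0,0],"fingers":1},
  {"slide":[84,-80,0],"angular":[0,0,0],"fingers":1},
  {"slide":[112,-107,10],"angular":[0,0,-2],"fingers":1},
  {"slide":[140,-133,35],"angular":[0,0,-3],"fingers":1},
  {"slide":[163,-153,60],"angular":[0,0,-3],"fingers":1},
  {"slide":[163,-153,80],"angular":[0,0,-3],"fingers":1},
  {"slide":[163,-153,80],"angular":[0,0,-3],"fingers":1},
  {"slide":[163,-153,80],"angular":[0,0,-3],"fingers":1},
  {"slide":[163,-153,80],"angular":[0,0,-3],"fingers":1},
])

```text
clock: 2.77
tcp_pos: [0.46, -0.0018, 0.2235]
orientation: [0.0, 0.975, 0.224, 0.0]
wrist_force: [-0.1, -0.4, -0.2]
finger_gap: -0.0002
grip_force: 0.0
```

```bash
python3 - <<'E'
from h import *
s=get_state();w=read_camera('wrist');save(w,'w2.png');print(s['clock'],s['tcp_pos'],s['orientation'],s['finger_gap'])
for t,z in [('pack_ridge',.057),('pack',.021),('end_stop',.032),('leaf_lip',.0545),('dock',0)]:
    for r in tip_of(t,w)[:2]: print(t,np.round(r['point']),round(r['p'],2),np.round(atz(w,r['point'],z,s),4))
E
```

```text
2.7667 [ 0.45997392 -0.00183666  0.22345281] [3.57537038e-04 9.74644469e-01 2.23758416e-01 4.50273446e-04] -0.0001514997200519888
pack_ridge [632.  19.] 0.8 [ 0.7026 -0.1399  0.057 ]
pack_ridge [319. 168.] 0.78 [0.5042 0.0222 0.057 ]
pack [398. 359.] 0.97 [ 0.3527 -0.1463  0.021 ]
pack [598.  30.] 0.85 [ 0.7052 -0.1406  0.021 ]
end_stop [320.  23.] 0.75 [0.6059 0.0701 0.032 ]
leaf_lip [322.  77.] 0.82 [0.5674 0.0503 0.0545]
leaf_lip [316. 170.] 0.38 [0.5013 0.0233 0.0545]
dock [320. 100.] 0.66 [0.556  0.0467 0.    ]
```

View pics/w2.png

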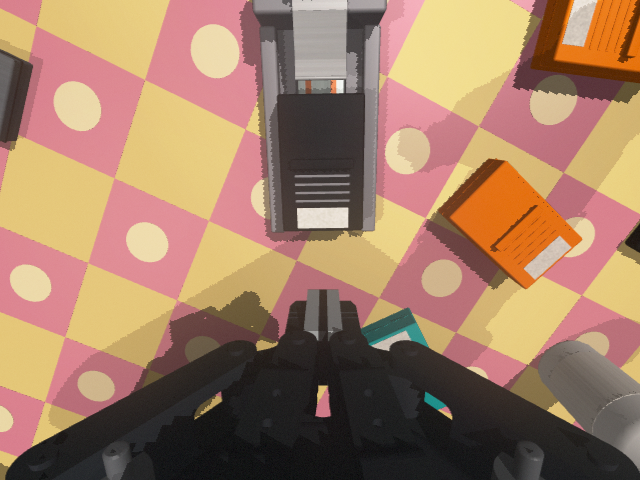

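The dock is aligned with the tool: its guides run vertically at columns 268 and 378, and the pack spans rows 93–231 with the ridge near row 165. Next I'll compute offsets in tool axes.

```bash
python3 - <<'E'
from h import *
s=get_state();w=read_camera('wrist')
q=s['orientation'];M=R.from_quat([q[1],q[2],q[3],q[0]])
for n,uv,z in [('front',(321,94),.057),('rearL',(281,230),.057),('rearR',(364,229),.057),('ridge',(319,168),.057),('frL',(278,94),.057),('frR',(365,94),.057),('lip',(322,77),.0545),('end',(320,23),.032)]:
    print(n,np.round(1e3*M.inv().apply(atz(w,uv,z,s)-s['tcp_pos']),1))
c=w['color'][80:240,250:400];cv2.imwrite('pics/c2.png',cv2.resize(c[:,:,::-1],None,fx=3.7,fy=3.7,interpolation=cv2.INTER_CUBIC))
E
```

```text
front [106.7  -0.7 166.4]
rearL [ -3.3 -35.8 166.2]
rearR [ -2.4  36.6 166.3]
ridge [ 49.8  -2.4 166.3]
frL [106.7 -34.4 166.4]
frR [106.7  33.8 166.5]
lip [1.193e+02 1.000e-01 1.689e+02]
end [162.4  -1.5 191.5]
```

View pics/c2.png

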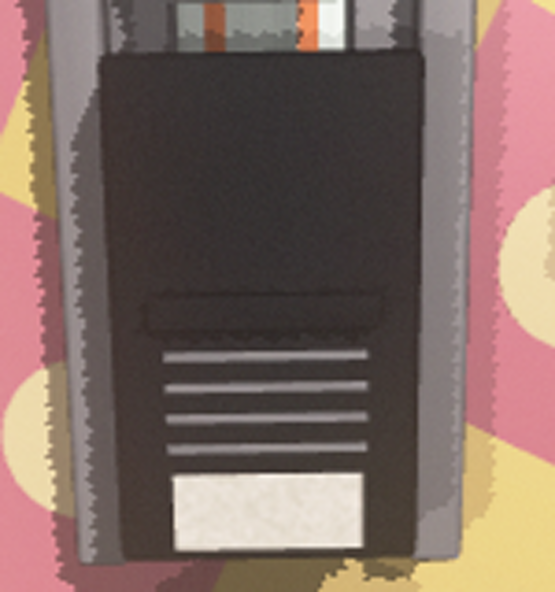

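Request:
jog_arm([
  {"slide":[17,-1,30],"angular":[0,0,0],"fingers":1},
  {"slide":[34,-1,60],"angular":[0,0,0],"fingers":1},
  {"slide":[34,-1,95],"angular":[0,0,0],"fingers":1},
  {"slide":[34,-1,125],"angular":[0,0,0],"fingers":1},
  {"slide":[34,-1,143],"angular":[0,0,0],"fingers":1},
  {"slide":[34,-1,147],"angular":[0,0,0],"fingers":1},
  {"slide":[34,-1,147],"angular":[0,0,0],"fingers":1},
  {"slide":[34,-1,147],"angular":[0,0,0],"fingers":1},
])

```text
clock: 3.78
tcp_pos: [0.4906, 0.0143, 0.0763]
orientation: [0.0, 0.975, 0.224, 0.001]
wrist_force: [0.5, 0.2, 0.6]
finger_gap: -0.0001
grip_force: 0.0
```

```bash
python3 - <<'E'
from h import *
s=get_state();w=read_camera('wrist');save(w,'w3.png');print(s['clock'],s['tcp_pos'],s['wrist_force'])
p=read_camera('side');c=np.hstack([cv2.resize(p['color'][190:310,210:370],(400,300),interpolation=cv2.INTER_CUBIC),cv2.resize(w['color'][60:480],(400,300))]);cv2.imwrite('pics/c3.png',c[:,:,::-1])
E
```

```text
3.7833 [0.49059276 0.01429064 0.07627631] [0.45964406 0.23475091 0.56098777]
```

View pics/c3.png

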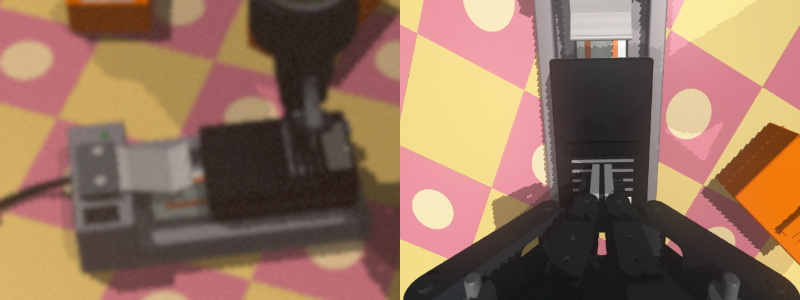

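The fingertips hover over the pack, centred just behind the ridge (right half: tips at about (602,165), ridge at y≈148). Pressing down now.

Request:
jog_arm([
  {"slide":[0,0,4],"angular":[0,0,0],"fingers":1},
  {"slide":[0,0,8],"angular":[0,0,0],"fingers":1},
  {"slide":[0,0,10],"angular":[0,0,0],"fingers":1},
  {"slide":[0,0,12],"angular":[0,0,0],"fingers":1},
  {"slide":[0,0,13],"angular":[0,0,0],"fingers":1},
  {"slide":[0,0,14],"angular":[0,0,0],"fingers":1},
  {"slide":[0,0,14],"angular":[0,0,0],"fingers":1},
])

```text
clock: 4.47
tcp_pos: [0.4906, 0.0144, 0.0617]
orientation: [0.0, 0.975, 0.224, 0.001]
wrist_force: [1.5, 0.4, 5.0]
finger_gap: 0.0002
grip_force: 2.7
```

Request:
jog_arm([
  {"slide":[0,0,1],"angular":[0,0,0],"fingers":1},
  {"slide":[0,0,1.5],"angular":[0,0,0],"fingers":1},
  {"slide":[0,0,1.5],"angular":[0,0,0],"fingers":1},
])

```text
clock: 4.72
tcp_pos: [0.4907, 0.0144, 0.061]
orientation: [0.0, 0.975, 0.224, 0.001]
wrist_force: [-1.4, 0.3, 11.3]
finger_gap: -0.0
grip_force: 5.7
```

Request:
jog_arm([
  {"slide":[0,0,1],"angular":[0,0,0],"fingers":1},
  {"slide":[3,0,1],"angular":[0,0,0],"fingers":1},
  {"slide":[6,0,1],"angular":[0,0,0],"fingers":1},
  {"slide":[9,0,1],"angular":[0,0,0],"fingers":1},
  {"slide":[12,0,1],"angular":[0,0,0],"fingers":1},
  {"slide":[15,0,1],"angular":[0,0,0],"fingers":1},
  {"slide":[15,0,1],"angular":[0,0,0],"fingers":1},
])

```text
clock: 5.3
tcp_pos: [0.5053, 0.0208, 0.061]
orientation: [0.001, 0.975, 0.224, 0.002]
wrist_force: [-1.5, -0.6, 16.7]
finger_gap: -0.0002
grip_force: 8.2
```

Request:
jog_arm([
  {"slide":[3,0,0],"angular":[0,0,0],"fingers":1},
  {"slide":[6,0,0],"angular":[0,0,0],"fingers":1},
  {"slide":[9,0,0],"angular":[0,0,0],"fingers":1},
  {"slide":[12,0,0],"angular":[0,0,0],"fingers":1},
  {"slide":[15,0,0],"angular":[0,0,0],"fingers":1},
  {"slide":[18,0,0],"angular":[0,0,0],"fingers":1},
  {"slide":[18,0,0],"angular":[0,0,0],"fingers":1},
])

```text
clock: 5.88
tcp_pos: [0.5191, 0.028, 0.061]
orientation: [0.001, 0.975, 0.224, -0.0]
wrist_force: [-7.1, -3.1, 20.9]
finger_gap: 0.0003
grip_force: 14.1
```

```bash
python3 - <<'E'
from h import *
s=get_state();w=read_camera('wrist')
p=read_camera('side');c=np.hstack([cv2.resize(p['color'][190:310,210:370],(400,300),interpolation=cv2.INTER_CUBIC),cv2.resize(w['color'][60:480],(400,300))]);cv2.imwrite('pics/c4.png',c[:,:,::-1])
E
```

```text
(no output)
```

View pics/c4.png

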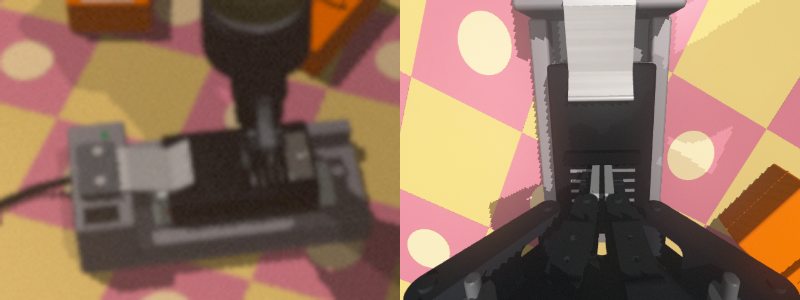

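The pack's front is now under the leaf (leaf lip at (600,97), pack front at y≈65). I'll keep sliding.

Request:
jog_arm([
  {"slide":[3,0,0],"angular":[0,0,0],"fingers":1},
  {"slide":[6,0,0],"angular":[0,0,0],"fingers":1},
  {"slide":[9,0,0],"angular":[0,0,0],"fingers":1},
  {"slide":[12,0,0],"angular":[0,0,0],"fingers":1},
  {"slide":[15,0,0],"angular":[0,0,0],"fingers":1},
  {"slide":[18,0,0],"angular":[0,0,0],"fingers":1},
  {"slide":[20,0,0],"angular":[0,0,0],"fingers":1},
  {"slide":[22,0,0],"angular":[0,0,0],"fingers":1},
  {"slide":[22,0,0],"angular":[0,0,0],"fingers":1},
])

```text
clock: 6.73
tcp_pos: [0.5395, 0.0378, 0.061]
orientation: [0.001, 0.975, 0.224, 0.0]
wrist_force: [-5.5, -2.8, 19.7]
finger_gap: -0.0004
grip_force: 13.5
```

Request:
jog_arm([
  {"slide":[2,0,0],"angular":[0,0,0],"fingers":1},
  {"slide":[4,0,0],"angular":[0,0,0],"fingers":1},
  {"slide":[4,0,0],"angular":[0,0,0],"fingers":1},
])

```text
clock: 6.98
tcp_pos: [0.543, 0.0396, 0.061]
orientation: [0.001, 0.975, 0.224, 0.0]
wrist_force: [-5.6, -2.7, 19.3]
finger_gap: 0.0002
grip_force: 13.4
```

Request:
jog_arm([
  {"slide":[1,0,0],"angular":[0,0,0],"fingers":1},
  {"slide":[2,0,0],"angular":[0,0,0],"fingers":1},
  {"slide":[2,0,0],"angular":[0,0,0],"fingers":1},
])

```text
clock: 7.23
tcp_pos: [0.5431, 0.0396, 0.061]
orientation: [0.002, 0.975, 0.224, -0.002]
wrist_force: [-10.9, -5.9, 24.8]
finger_gap: -0.0001
grip_force: 15.7
```

Request:
jog_arm([
  {"slide":[1,0,0],"angular":[0,0,0],"fingers":1},
  {"slide":[2,0,0],"angular":[0,0,0],"fingers":1},
  {"slide":[2,0,0],"angular":[0,0,0],"fingers":1},
])

```text
clock: 7.48
tcp_pos: [0.5432, 0.0397, 0.061]
orientation: [0.002, 0.975, 0.223, -0.003]
wrist_force: [-14.9, -9.1, 28.9]
finger_gap: 0.0002
grip_force: 18.8
```

The pack has hit the stop: force is rising with no motion. I'll unload the sideways push, then lift away.

Request:
jog_arm([
  {"slide":[-2,0,0],"angular":[0,0,0],"fingers":1},
  {"slide":[-4,0,-1],"angular":[0,0,0],"fingers":1},
  {"slide":[-4,0,-5],"angular":[0,0,0],"fingers":1},
  {"slide":[-6,0,-15],"angular":[0,0,0],"fingers":1},
  {"slide":[-12,0,-35],"angular":[0,0,0],"fingers":1},
  {"slide":[-30,0,-65],"angular":[0,0,0],"fingers":1},
  {"slide":[-45,0,-100],"angular":[0,0,0],"fingers":1},
  {"slide":[-45,0,-120],"angular":[0,0,0],"fingers":1},
  {"slide":[-45,0,-120],"angular":[0,0,0],"fingers":1},
])

```text
clock: 8.23
tcp_pos: [0.5079, 0.0221, 0.1839]
orientation: [0.001, 0.975, 0.224, 0.003]
wrist_force: [0.5, 0.0, 0.5]
finger_gap: -0.0003
grip_force: 0.0
```

```bash
python3 - <<'E'
from h import *
s=get_state();w=read_camera('wrist');print(s['wrist_force'],s['tcp_pos'])
p=read_camera('side');c=np.hstack([cv2.resize(p['color'][190:310,210:370],(400,300),interpolation=cv2.INTER_CUBIC),cv2.resize(w['color'][0:240,160:480],(400,300))]);cv2.imwrite('pics/c5.png',c[:,:,::-1])
E
```

```text
[0.4792561  0.00843219 0.51309068] [0.50792888 0.02207156 0.18387993]
```

View pics/c5.png

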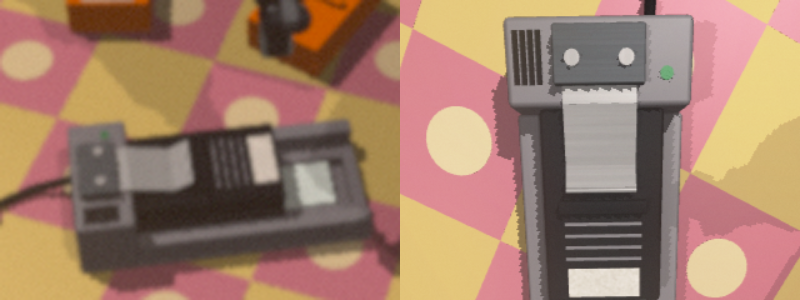

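The pack sits flush against the housing with the leaf over it: lip at (600,190), ridge at about y=200, which is roughly the expected 6 mm gap. The gripper is clear of everything.

```bash
python3 -c "
from workcell import *
print(hand_in())"
```

```text
the job is handed in; nothing more can be done
None
```

I pressed the pack down, slid it under the leaf spring until it stopped against the end of the dock, then let go; the last pictures show it flush under the leaf, and I handed the job in at about 8.4 s (the hand-in reported no verdict).

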